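Register a drive in the scan dock and hold the code reader on its tag

ROBOT

A 6-joint arm with a two-finger parallel gripper is mounted at the origin on a cart in front of the work surface, level with it; the furniture and walls round the work are solid. World frame = base frame: x ahead of the robot, y to its left, z up, the work surface at z = 0. Lengths are in m, angles in rad, forces in N, time in s.
With the tool pointing down it reaches from about 0.275 to 0.825 m from the base axis. Payload 4.9 kg.
Tool frame: the origin (TCP) lies midway between the tips of the shut fingers; the grasp point (between the pads) lies 19 mm behind it (grip_point_offset is the distance from the TCP to the grasp point, in m); z points along the fingers, y is the line along which they close (so a half turn about z gives the same grasp; the last joint's range is limited). The gripper opens to 85 mm and grips with 20 to 120 N. Pads are 22 mm wide; open, the fingers measure 114 mm over their backs; the gripper's body (76 mm by 85 mm) begins 54 mm behind the grasp point. The pads swing forward as they close: fully open they stand 13 mm farther back than shut.
Start: joints at [-1.306, 0.326, -0.193, 1.052, 0, 1.437], TCP at [0.214, -0.507, 0.231] pointing down, gripper open.
Joint ranges: [-2.65, 2.65], [-0.97, 1.79], [-1.3, 1.35], [-1.93, 2.1], [-1.47, 1.37], [-3.14, 3.14]. Speed limits (rad/s): [2.57, 2.57, 3.14, 3.14, 3.14, 3.14].

INTERFACE

Orientations are given as a rotation vector (axis times angle).
In Python, from cell import * gives the robot as it stands. Calls block until the motion is done:
- movep(position, orientation): joint-space move of the TCP to a pose.
- move_l(position, velocity=0.15, rot=None, until_force=None): straight line of the TCP; rot=None keeps the orientation; velocity is the mean speed in m/s. With until_force (N) it stops when the force on the tool has changed by that much, and returns True; else False.
- set_joints(angles): joint-space move.
- let_go() and grab(newtons=None): open the fingers fully, or close them until they stop; newtons is the grip in N (None keeps the last).
- sleep(seconds).
- ik(position, orientation): joint angles nearest the present ones, or None.
- get_state(): the state.
- grab_frame(name): name is "side" or "top" or "wrist"; returns a dict with "img" (400x640x3 uint8, red, green, blue), "fx", "fy", "cx", "cy" (pixels), "cam_to_world" (4x4, takes a point from camera to world coordinates); the wrist camera has in their place "T_tool_cam" (4x4, takes a point from camera to tool coordinates, whose origin is the TCP and whose axes are the flange's). Camera axes: x right, y down, z forward; pixel columns grow to the right and rows downward; lengths in m; the calibration is good to about 2 mm. A picture is of the moment at which its call begins: read the wrist's pose just before it. There is no depth.
A pose or a line that the arm cannot do raises MotionError and nothing moves.
- sign_off(): hands the job in; it is judged then, once.
Trained networks look in the newest picture that a camera, given by its name, has taken for a name from the list of things; names that differ only in an ending like _2 or _b are one class to them, and where a whole thing is asked for, a point or a joint stands for the part that bears it (a point fixed in the world has none). Each returns a list of dicts, best first, with "score" (0 to 1); they miss things now and then, are a little off and sometimes report something else, mostly with a low value. They report only what shows in the picture. A call takes as long as a camera call. They do not tell look-alikes from the thing itself.
- spot_in(camera, name): "centre" ([column, row] in pixels, amid what is visible of it).
- silhouettes(camera, name): "mask" (400x640 bool, what is visible of it) and "centre" ([column, row] in pixels, amid what is visible of it).
- tip_of(camera, name): "centre" ([column, row] in pixels: a listed point, or the origin of a listed thing).
The state is a dict: "clock": time; "q": joint angles; "joint_velocities": joint speeds; "tau": joint torques, N m; "position": TCP position; "eef_rot": TCP orientation; "contact_force": force on the tool from outside, world axes, zero at the start; "wrist_torque": the same for the moment, N m; "finger_gap": opening from 0.0 (shut) to 1.0 (fully open); "grasp_force": force on a finger pad.
Only numpy, scipy, OpenCV 4.12 (cv2) and the standard library are available. Lean on these libraries where they do the work, as an engineer would, in place of code of your own. Each camera call takes 0.05 s, during which the arm holds its last target. There are 200 camera calls.

TASK

The portable drive has to be logged: first slide it flat along the scan mat until it sits snug and square against both metal stops. Then draw the white pen-shaped code reader straight up out of its charging stand, tip it over to lean about 40 degrees from upright (towards whichever side suits) and finish holding it still in the gripper, raised clear of everything, with its window aimed at the middle of the square tag on the drive from about 65 mm away. Do not lift the drive or shift it off the stops again, do not put the reader down or let it go, and leave the tape roll, the marker and the bit case where they are.

Things in the scene. Friction and masses are not known exactly. Their poses are not given: they have to be found in the camera images.
- dock: Green scan mat, fixed to the desk, 180 (x) by 240 (y) mm and 2 mm thick, origin under its centre. Two aluminium stop bars, 10 mm wide, stand 8 mm above the mat along its far (+x) and left (+y) edges and form an inside corner; the +x bar's inner face is at x = +77 mm, the +y bar's inner face at y = +107 mm in the mat's frame.
- dock_corner (a point): The inside corner of the two stops, at the level of the mat's top (2 mm above the desk); axes as the mat's: the stops lie on its +x and +y sides.
- drive: Loose flat black portable drive, 116 (its x) x 80 (its y) x 14 mm, 0.16 kg, flat on the mat; origin: centre of its underside. Its x axis lies within 15 degrees of the mat's +y. Home, a long edge touches the +x stop and a short edge the +y stop: its centre is then 40 mm (mat x) and 58 mm (mat y) from the corner. Slides with 1 to 2 N.
- drive_tag (a point): Centre of the white 28 mm square tag with a black dot code, on the middle of the drive's top face, 14.5 mm above its underside.
- stand: Charging stand, fixed to the desk: round foot 76 mm across and 14 mm high, with a grey upright tube 38 mm across whose mouth is 70 mm above the desk; bore 24.8 mm, floor of the bore 16 mm above the desk. Origin at the centre of the underside. A tall oscilloscope stands on a rack to the right, beyond about x = 0.5, y = -0.2.
- reader: Loose white pen-shaped code reader with blue rings, round, 22 mm in diameter, 152 mm long, about 0.06 kg. Origin at the centre of its window (the slightly tapered end); its z axis runs from the window to the tail. It stands upright, window down, in the stand's bore, 54 mm deep, its upper 98 mm clear above the tube. It points along its own -z.
- reader_tail (a point): Centre of the reader's tail end (the top while it stands), 152 mm along the reader's z from the window.
- tape: Bystander: roll of black tape lying flat, 53 mm across, 19 mm high.
- marker: Bystander: red-capped marker lying on the desk, 121 mm long.
- bit_box_1: Bystander: small closed beige bit case, 57 x 86 x 28 mm.
Mind the look-alikes: they are no part of the job. Several things have the shape of the reader; the one meant has the colours described above.

How it is judged:
On the way, in this order (a step that is already met when the one before it is completed fails the run):
1. the drive lies flat and square against both stops while the reader is still in its stand (x of drive_tag in the frame of dock_corner between -0.0445 and -0.036 m and y of drive_tag in the frame of dock_corner between -0.0625 and -0.054 m and z of drive_tag in the frame of dock_corner below 0.018 m and angle between the x axis of drive and the y axis of dock_corner, either way round below 0.05 rad and z of reader in the frame of stand below 0.03 m and horizontal distance between reader and stand below 0.01 m), for 0.2 s.
2. the reader is drawn up out of the stand, its window above the tube's mouth, held by the fingers (height (world z) of reader above 0.074 m and contact force between reader and the fingers above 1 N and contact force between reader and stand below 0.1 N), for 0.1 s.
At the end, for the whole second after the job is handed in: Drive flat within 4 mm of both stops, square within 0.05 rad. Fingers hold the reader still, touching neither stand, drive nor mat, leaning 29 to 53 degrees from upright, the tag's centre 35 to 95 mm ahead of the window and within 20 mm of its axis (in reader x and y) (x of drive_tag in the frame of dock_corner between -0.0445 and -0.036 m and y of drive_tag in the frame of dock_corner between -0.0625 and -0.054 m and z of drive_tag in the frame of dock_corner below 0.018 m and angle between the x axis of drive and the y axis of dock_corner, either way round below 0.05 rad and contact force between reader and stand below 0.1 N and contact force between reader and drive below 0.1 N and contact force between reader and dock below 0.1 N and contact force between reader and the fingers above 1 N and angle between reader's own z axis and vertical between 0.5 and 0.92 rad and x of drive_tag in the frame of reader between -0.02 and 0.02 m and y of drive_tag in the frame of reader between -0.02 and 0.02 m and z of drive_tag in the frame of reader between -0.095 and -0.035 m and height (world z) of reader above 0.035 m and linear speed of reader below 0.02 m/s and angular speed of reader below 0.2 rad/s); the arm keeps its last pose, push and grip.
It fails at once if the drive is lifted off the mat (z of drive in the frame of dock above 0.02 m).
It fails at once if the tape roll is displaced by more than 20 mm (distance of tape from where it was at the start of the episode above 0.02 m).
It fails at once if the marker is displaced by more than 20 mm (distance of marker from where it was at the start of the episode above 0.02 m).
It fails at once if the bit case is displaced by more than 20 mm (distance of bit_box_1 from where it was at the start of the episode above 0.02 m).
It also fails if it takes over 70 s, if anything falls off the work surface, if the arm or the gripper's body presses on something with over 40 N, if the wrist force passes 120 N, or if a joint passes its speed limit or range.

## Working session

There is one attempt and no reset: what is moved stays moved. The work goes in short steps, each a Python script; the robot and the scene stay as the last script left them, time stands still between calls to the robot, and variables do not carry over. Pictures are saved under pics/ and viewed, at most 10 in all, crops included, and the job is handed in when it is done.

```bash
mkdir -p pics; ls
cat > h.py <<'E'
from cell import *
import numpy as np, cv2
from scipy.spatial.transform import Rotation as R
def ray(f,px):
    d=np.array([(px[0]-f['cx'])/f['fx'],(px[1]-f['cy'])/f['fy'],1.])
    T=np.array(f['cam_to_world']);return T[:3,3],T[:3,:3]@d
def onz(f,px,z):
    o,d=ray(f,px);return o+d*(z-o[2])/d[2]
def proj(f,p):
    T=np.linalg.inv(np.array(f['cam_to_world']));c=T[:3,:3]@np.array(p)+T[:3,3]
    return np.array([f['fx']*c[0]/c[2]+f['cx'],f['fy']*c[1]/c[2]+f['cy']])
def tri(f1,p1,f2,p2):
    A=[];b=[]
    for f,p in((f1,p1),(f2,p2)):
        o,d=ray(f,p);d=d/np.linalg.norm(d);P=np.eye(3)-np.outer(d,d);A.append(P);b.append(P@o)
    A=np.vstack(A);b=np.hstack(b);return np.linalg.lstsq(A,b,rcond=None)[0]
def save(f,n):cv2.imwrite('pics/'+n,cv2.cvtColor(f['img'],cv2.COLOR_RGB2BGR))
E
python3 - <<'E'
from h import *
for c in('top','side'):
    f=grab_frame(c);save(f,c+'0.png');print(c,np.round(f['cam_to_world'],3).tolist(),f['fx'])
    for n in('dock','dock_corner','drive','drive_tag','stand','reader','reader_tail','tape','marker','bit_box_1'):
        r=tip_of(c,n)
        print(n,[(np.round(k['centre']).tolist(),round(k['score'],2),np.round(onz(f,k['centre'],{'drive_tag':.0165,'dock_corner':.002,'reader_tail':.168,'drive':.002}.get(n,0)),3)[:2].tolist()) for k in r[:4]])
E
```

```text
pics
top [[-0.025, -0.986, 0.164, 0.422], [-1.0, 0.023, -0.015, 0.131], [0.011, -0.165, -0.986, 1.159], [0.0, 0.0, 0.0, 1.0]] 455.0129580811566
dock [([315.0, 247.0], 0.71, [0.5, 0.14])]
dock_corner [([278.0, 214.0], 0.71, [0.586, 0.234])]
drive [([323.0, 249.0], 0.56, [0.492, 0.121])]
drive_tag [([275.0, 212.0], 0.65, [0.59, 0.24]), ([318.0, 250.0], 0.6, [0.491, 0.133])]
stand [([402.0, 234.0], 0.8, [0.527, -0.082])]
reader [([227.0, 240.0], 0.71, [0.522, 0.365]), ([407.0, 233.0], 0.59, [0.528, -0.094]), ([236.0, 254.0], 0.54, [0.485, 0.342]), ([237.0, 216.0], 0.45, [0.582, 0.338])]
reader_tail [([421.0, 229.0], 0.68, [0.522, -0.094]), ([216.0, 232.0], 0.68, [0.526, 0.354]), ([223.0, 203.0], 0.64, [0.59, 0.34]), ([224.0, 255.0], 0.47, [0.475, 0.337])]
tape [([363.0, 171.0], 0.63, [0.694, 0.012])]
marker [([406.0, 195.0], 0.62, [0.627, -0.096]), ([362.0, 169.0], 0.16, [0.7, 0.014])]
bit_box_1 [([392.0, 155.0], 0.72, [0.734, -0.065])]
side [[0.666, 0.656, -0.354, 0.983], [0.746, -0.585, 0.319, -0.246], [0.002, -0.476, -0.879, 1.089], [0.0, 0.0, 0.0, 1.0]] 507.53393880695364
dock [([304.0, 192.0], 0.95, [0.493, 0.147])]
dock_corner [([359.0, 196.0], 0.7, [0.591, 0.24])]
drive [([297.0, 194.0], 0.62, [0.486, 0.129])]
drive_tag [([299.0, 192.0], 0.85, [0.49, 0.131]), ([220.0, 228.0], 0.59, [0.442, -0.071])]
stand [([238.0, 263.0], 0.79, [0.532, -0.089])]
reader [([391.0, 174.0], 0.89, [0.597, 0.346]), ([374.0, 154.0], 0.69, [0.527, 0.357]), ([236.0, 259.0], 0.67, [0.522, -0.089]), ([358.0, 144.0], 0.61, [0.477, 0.348])]
reader_tail [([397.0, 135.0], 0.9, [0.594, 0.338]), ([221.0, 229.0], 0.69, [0.521, -0.096]), ([361.0, 107.0], 0.58, [0.485, 0.333])]
tape [([321.0, 284.0], 0.59, [0.696, 0.019])]
marker [([260.0, 297.0], 0.89, [0.629, -0.104]), ([235.0, 261.0], 0.68, [0.525, -0.093])]
bit_box_1 [([304.0, 319.0], 0.73, [0.731, -0.063]), ([224.0, 227.0], 0.67, [0.437, -0.06]), ([298.0, 196.0], 0.39, [0.492, 0.128])]
```

Run:
```python
import cv2
t=cv2.imread('pics/top0.png');s=cv2.imread('pics/side0.png')
cv2.imwrite('pics/c1.png',cv2.resize(t[130:310,200:440],(800,600),interpolation=cv2.INTER_CUBIC))
cv2.imwrite('pics/c2.png',cv2.resize(s[90:345,180:440],None,fx=2.3,fy=2.3,interpolation=cv2.INTER_CUBIC))
```

```text
(no output)
```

View pics/c1.png

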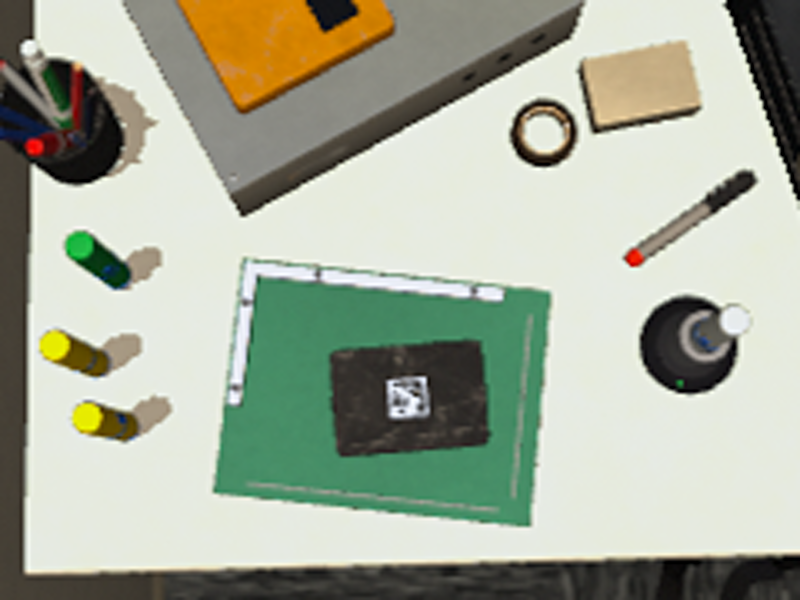

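View pics/c2.png

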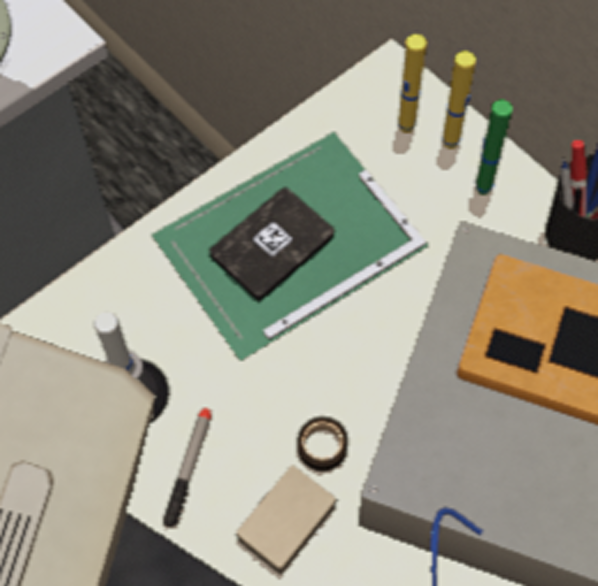

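Candidates in the top image: white pen with blue rings at (420,226), green at (224,203), yellows at (217,234) and (226,255). The enlarged crop shows that only the one at (420,226) is white and standing in the charging stand, so that is the reader. The drive is at about (322,250) and the stops' inside corner at about (278,213).

```bash
cat >> h.py <<'E'
def rect(f,mask,z):
    c=max(cv2.findContours(mask.astype(np.uint8),cv2.RETR_EXTERNAL,cv2.CHAIN_APPROX_NONE)[0],key=cv2.contourArea)[:,0]
    P=np.array([onz(f,p,z)[:2] for p in c],np.float32)*1000
    (x,y),s,a=cv2.minAreaRect(P)
    return np.array([x,y])/1000,s,a
def drive_meas(cam):
    f=grab_frame(cam);m=silhouettes(cam,'drive');return f,[rect(f,k['mask'],.0135) for k in m[:1]]
def down(yaw):return R.from_euler('ZX',[yaw,np.pi]).as_rotvec()
E
python3 - <<'E'
from h import *
for c in('top','side'):
    f,d=drive_meas(c);print(c,'drive',d)
    hsv=cv2.cvtColor(f['img'],cv2.COLOR_RGB2HSV)
    g=cv2.inRange(hsv,(60,80,60),(90,255,255))
    cc=max(cv2.findContours(g,0,1)[0],key=cv2.contourArea);g=cv2.drawContours(g*0,[cv2.convexHull(cc)],0,1,-1)
    print('mat green',rect(f,g,.002))
    for k in silhouettes(c,'dock')[:1]:print('mat net',rect(f,k['mask'],.002))
    ft=tip_of(c,'reader_tail');print([k['centre'] for k in ft])
print(R.from_rotvec(get_state()['eef_rot']).as_matrix().round(2).tolist())
ts=grab_frame('top');ss=grab_frame('side')
t=tip_of('top','reader_tail');s=tip_of('side','reader_tail')
pt=min((k['centre'] for k in t),key=lambda p:np.hypot(p[0]-420,p[1]-227));ps=min((k['centre'] for k in s),key=lambda p:np.hypot(p[0]-221,p[1]-229))
print('tail',tri(ts,pt,ss,ps))
E
```

```text
top drive [(array([0.49354895, 0.1232411 ]), (80.67240905761719, 116.68425750732422), 3.42746901512146)]
mat green (array([0.49879309, 0.1419697 ]), (239.54905700683594, 179.83078002929688), 82.57920837402344)
mat net (array([0.49996756, 0.14076134]), (240.86727905273438, 182.58580017089844), 82.05833435058594)
[[419.2, 227.0], [215.3, 232.6], [223.3, 204.3], [225.8, 256.6]]
side drive [(array([0.49522028, 0.12614973]), (86.16866302490234, 119.69817352294922), 3.245420455932617)]
mat green (array([0.49946405, 0.14404581]), (236.01840209960938, 176.20803833007812), 82.4747314453125)
mat net (array([ 0.62394684, -0.09152748]), (15.83189868927002, 121.5038070678711), 33.87237548828125)
[[220.9, 229.1], [383.0, 112.9], [397.2, 133.8], [359.4, 107.8]]
[[0.92, 0.39, -0.0], [0.39, -0.92, 0.0], [0.0, -0.0, -1.0]]
tail [ 0.52544634 -0.09286088  0.16020338]
```

```bash
cat >> h.py <<'E'
C=np.array([.499,.143]);YAW=np.radians(-7.5)
M=np.array([[np.cos(YAW),-np.sin(YAW)],[np.sin(YAW),np.cos(YAW)]])
def W(x,y,z):return np.append(C+M@np.array([x,y]),z)
def tomat(p):return M.T@(np.array(p)[:2]-C)
def report():
    s=get_state();print('t',round(s['clock'],2),'pos',np.round(s['position'],4),'mat',tomat(s['position']).round(4),'F',np.round(s['contact_force'],1),'gap',round(s['finger_gap'],3),'gf',s['grasp_force'])
E
python3 - <<'E'
from h import *
r=down(YAW)
move_l([.3,-.25,.3],.4)
movep(W(-.09,-.018,.25),r)
move_l(W(-.09,-.018,.03),.25);report()
move_l(W(-.09,-.018,-.005),.05,until_force=6);report()
print(move_l(W(-.008,-.018,-.005),.05,until_force=8));report()
p=tomat(get_state()['position'])
move_l(W(p[0]-.03,-.018,-.005),.15);move_l(W(p[0]-.03,-.018,.25),.3)
f,d=drive_meas('top');print([(tomat(k[0]).round(4),k[1:]) for k in d]);save(f,'t1.png')
E
```

```text
t 7.48 pos [0.4081 0.137  0.0307] mat [-0.0893 -0.0178] F [ 0.5 -0.7 -0.1] gap 1.0 gf 0.0
t 8.33 pos [ 0.4075  0.1369 -0.005 ] mat [-0.09  -0.018] F [-0.7 -0.5  0.2] gap 1.0 gf 0.0
True
t 9.74 pos [ 0.4826  0.1267 -0.0057] mat [-0.0141 -0.0183] F [ 0.2 -0.5 -0. ] gap 0.997 gf 0.0
[]
```

Run:
```python
from h import *
grab(30)
move_l(W(.037,-.113,.25),.3);move_l(W(.037,-.113,.03),.3)
f,d=drive_meas('side');print([(tomat(k[0]).round(4),k[1:]) for k in d])
move_l(W(.037,-.113,.009),.05,until_force=6);report()
print(move_l(W(.037,-.015,.009),.05,until_force=8));report()
p=tomat(get_state()['position'])
move_l(W(.037,p[1]-.02,.009),.1);move_l(W(.037,p[1]-.02,.05),.2)
move_l(W(-.045,.049,.05),.3);move_l(W(-.045,.049,.009),.1)
print(move_l(W(-.008,.049,.009),.04,until_force=8));report()
p=tomat(get_state()['position'])
move_l(W(p[0]-.02,.049,.009),.1);move_l(W(p[0]-.02,.049,.05),.2)
move_l(W(-.10,-.03,.3),.35)
for c in('top','side'):
  f,d=drive_meas(c);print([(tomat(k[0]).round(4),k[1:]) for k in d]);save(f,c+'2.png')
t=cv2.imread('pics/top2.png')[190:310,240:400];s=cv2.imread('pics/side2.png')[120:240,230:390]
cv2.imwrite('pics/c3.png',cv2.resize(np.vstack([t,s]),None,fx=2.5,fy=2.5,interpolation=2))
report()
```

```text
[(array([ 0.0391, -0.0258]), ((116.75804138183594, 81.96509552001953), 84.44230651855469))]
t 14.07 pos [0.5206 0.0261 0.0086] mat [ 0.0366 -0.1131] F [ 0.4 -0.3  0.1] gap 0.0 gf 0.0
True
t 15.86 pos [0.5332 0.1197 0.0088] mat [ 0.0369 -0.0186] F [-1.4 -2.6  3.7] gap 0.003 gf 1.4560056757181883
True
t 18.43 pos [0.4914 0.1932 0.0085] mat [-0.0141  0.0488] F [ 0.4 -0.5 -0.4] gap -0.003 gf 0.0
[(array([0.0372, 0.0473]), ((115.29249572753906, 80.2777099609375), 81.77542114257812))]
[(array([0.0384, 0.0509]), ((119.73735046386719, 84.36061096191406), 81.80047607421875))]
t 20.26 pos [0.3953 0.1264 0.2982] mat [-0.1006 -0.03  ] F [0.  0.5 0.8] gap 0.001 gf 0.0
```

View pics/c3.png

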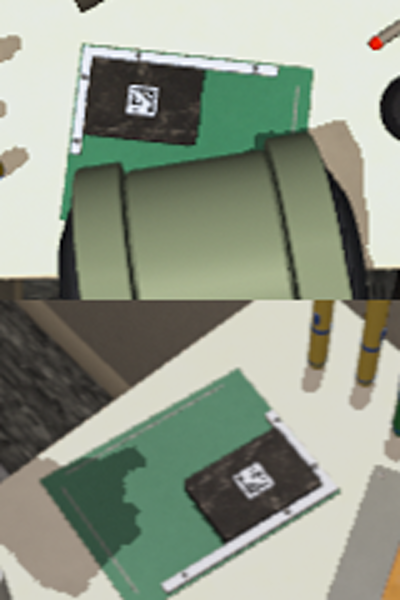

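The drive (top image about (296,229)) sits flush at both bars with no green gap. Next: check that the final pose is reachable and look at the reader with the wrist camera.

```bash
cat >> h.py <<'E'
TAG=W(.037,.049,.0165)
def final(phi,sg,L=.174,tilt=np.radians(40),perp=False):
    u=np.array([np.sin(tilt)*np.cos(phi),np.sin(tilt)*np.sin(phi),np.cos(tilt)])
    y=sg*np.array([np.cos(tilt)*np.cos(phi),np.cos(tilt)*np.sin(phi),-np.sin(tilt)])
    if perp:y=sg*np.array([-np.sin(phi),np.cos(phi),0])
    m=np.column_stack([np.cross(y,-u),y,-u]);return TAG+u*(L-.019),R.from_matrix(m).as_rotvec()
E
python3 - <<'E'
from h import *
r=down(YAW)
movep([.47,-.093,.34],down(0.));report()
s=get_state();f=grab_frame('wrist');save(f,'w1.png')
T=np.eye(4);T[:3,:3]=R.from_rotvec(s['eef_rot']).as_matrix();T[:3,3]=s['position']
f['cam_to_world']=T@np.array(f['T_tool_cam']);print(f['cam_to_world'].round(3).tolist())
for n,z in(('reader_tail',.168),('stand',0),('reader',.016)):print(n,[(k['centre'],round(k['score'],2),onz(f,k['centre'],z).round(4)) for k in tip_of('wrist',n)])
for k in silhouettes('wrist','reader'):print('sil',k['centre'],k['mask'].sum())
for d in range(-180,180,30):
  for sg in(1,-1):
    for pp in(False,True):
      p,o=final(np.radians(d),sg,perp=pp);q=ik(p,o)
      if q is not None:print(d,sg,pp,np.round(q,2))
print(get_state()['q'])
E
```

```text
t 24.92 pos [ 0.47   -0.0929  0.34  ] mat [ 0.002  -0.2377] F [ 0.7  0.5 -0.1] gap 0.006 gf 0.0
[[0.001, -0.951, -0.31, 0.548], [-1.0, -0.001, 0.0, -0.092], [-0.0, 0.31, -0.951, 0.484], [0.0, 0.0, 0.0, 1.0]]
reader_tail [([315.2, 126.5], 0.62, array([ 0.5295, -0.0887,  0.168 ])), ([314.8, 121.7], 0.24, array([ 0.5345, -0.0882,  0.168 ]))]
stand [([316.5, 117.5], 0.71, array([ 0.5338, -0.0893,  0.    ])), ([177.1, 138.2], 0.31, array([0.5002, 0.1453, 0.    ])), ([316.5, 129.9], 0.29, array([ 0.514 , -0.0892,  0.    ]))]
reader [([38.7, 81.1], 0.91, array([0.5875, 0.3364, 0.016 ])), ([317.8, 121.2], 0.68, array([ 0.5286, -0.0914,  0.016 ])), ([67.9, 155.3], 0.68, array([0.4738, 0.3228, 0.016 ]))]
sil [20.1, 80.7] 674
sil [31.4, 159.3] 1047
sil [195.3, 149.9] 11655
sil [22.8, 125.9] 691
sil [313.6, 126.1] 328
-180 1 False [ 0.41  0.07 -1.18 -0.33 -0.26 -1.25]
-180 1 True [ 0.41  0.07 -1.18 -0.33 -0.26 -2.82]
-180 -1 False [ 0.41  0.07 -1.18 -0.33 -0.26  1.89]
-180 -1 True [ 0.41  0.07 -1.18 -0.33 -0.26  0.32]
-150 1 False [-0.12  0.03 -1.2  -0.24  0.4  -2.09]
-150 1 True [-0.12  0.03 -1
[... 1120 characters left out ...]
2.69]
90 1 False [ 0.62  0.89  0.33  1.47 -0.55  0.76]
90 1 True [ 0.62  0.89  0.33  1.47 -0.55 -0.82]
90 -1 False [ 0.62  0.89  0.33  1.47 -0.55 -2.39]
90 -1 True [ 0.62  0.89  0.33  1.47 -0.55  2.33]
120 1 False [ 0.72  0.59 -0.24  0.9  -0.68  0.25]
120 1 True [ 0.72  0.59 -0.24  0.9  -0.68 -1.32]
120 -1 False [ 0.72  0.59 -0.24  0.9  -0.68 -2.89]
120 -1 True [ 0.72  0.59 -0.24  0.9  -0.68  1.82]
150 1 False [ 0.69  0.29 -0.77  0.22 -0.65 -0.45]
150 1 True [ 0.69  0.29 -0.77  0.22 -0.65 -2.02]
150 -1 False [ 0.69  0.29 -0.77  0.22 -0.65  2.69]
150 -1 True [ 0.69  0.29 -0.77  0.22 -0.65  1.12]
[-3.49519377e-01  1.41103203e-01 -1.56633303e-01  1.27302439e+00
 -3.04093484e-06  2.79202506e+00]
```

View pics/w1.png

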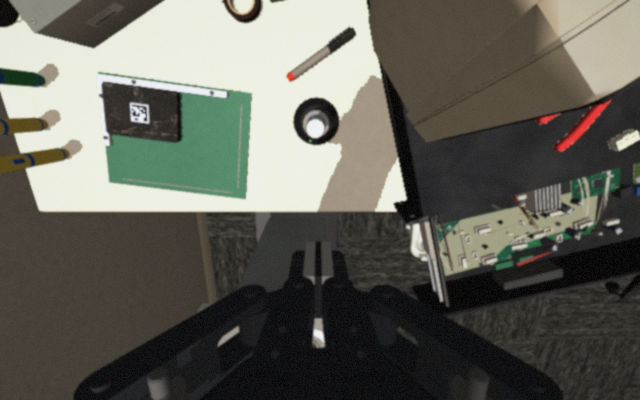

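Run:
```python
from h import *
o=down(np.radians(150));x,y=.527,-.091
let_go();movep([x,y,.30],o)
s=get_state();f=grab_frame('wrist')
print(move_l([x,y,.110],.12,until_force=6));report()
grab(40);report()
print(move_l([x,y,.235],.08));report()
for c in('side','wrist'):f=grab_frame(c);save(f,c+'3.png')
cv2.imwrite('pics/c4.png',np.vstack([cv2.resize(cv2.imread('pics/side3.png')[120:320,120:380],(390,300)),cv2.resize(cv2.imread('pics/wrist3.png'),(390,244))]))
```

```text
False
t 29.93 pos [ 0.5275 -0.0911  0.1107] mat [ 0.0588 -0.2284] F [ 0.1 -0.   0.4] gap 1.002 gf 0.0
t 30.54 pos [ 0.5273 -0.0906  0.1102] mat [ 0.0586 -0.2279] F [0.5 2.5 0.9] gap 0.242 gf 39.06870151113253
False
t 32.26 pos [ 0.5267 -0.0909  0.2345] mat [ 0.058  -0.2283] F [ 0.   0.  -0.7] gap 0.244 gf 39.050885369069874
```

View pics/c4.png

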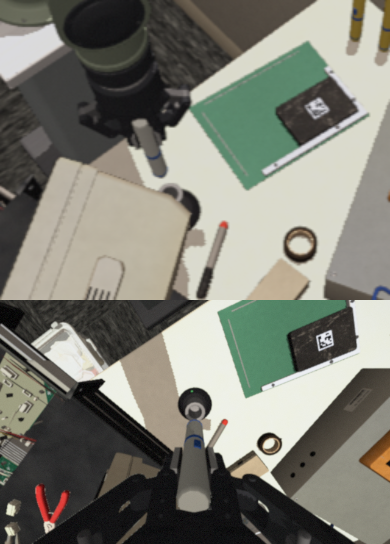

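The reader is held straight in the gripper with its window above the empty tube (side crop about (158,172)). The drive still sits at the stops.

Run:
```python
from h import *
phi=np.radians(-120)
p,o=final(phi,-1,L=.065+.113);u=-R.from_rotvec(o).as_matrix()[:,2]
move_l([.51,-.02,.26],.12)
move_l(p+.06*u,.1,rot=o);move_l(p,.06);sleep(.5);report()
print('target',p.round(4),'tag',TAG.round(4),'window exp',(TAG+.065*u).round(4))
top=grab_frame('top');a=tip_of('top','drive_tag');b=tip_of('top','reader');save(top,'top4.png')
sd=grab_frame('side');c=tip_of('side','drive_tag');d=tip_of('side','reader');save(sd,'side4.png')
print('tag exp',proj(top,TAG),proj(sd,TAG),[k['centre'] for k in a[:2]],[k['centre'] for k in c[:2]])
w=TAG+.065*u;print('win exp',proj(top,w),proj(sd,w),[k['centre'] for k in b],[k['centre'] for k in d])
for f,n in((top,'top'),(sd,'side')):
  im=cv2.cvtColor(f['img'],4).copy()
  q=proj(f,TAG);x0,y0=int(q[0])-70,int(q[1])-60;x0=max(x0,0);y0=max(y0,0)
  z=cv2.resize(im[y0:y0+100,x0:x0+140],None,fx=4,fy=4,interpolation=2)[:300 if 0 else None]
  cv2.imwrite(f'pics/{n}5.png',z)
a=cv2.imread('pics/top5.png');b=cv2.imread('pics/side5.png');cv2.imwrite('pics/c5.png',cv2.resize(np.hstack([a,b]),(800,int(800*a.shape[0]/(a.shape[1]*2)))))
```

```text
t 36.15 pos [0.491  0.0982 0.1384] mat [-0.0021 -0.0455] F [ 0.3 -1.4 -1.2] gap 0.244 gf 39.06045993673615
target [0.491  0.0982 0.1383] tag [0.5421 0.1868 0.0165] window exp [0.5212 0.1506 0.0663]
tag exp [296.49060916 229.79462016] [329.88484099 192.56719483] [[292.3, 232.6]] [[329.9, 192.3]]
win exp [310.63320549 235.94271011] [312.91542709 185.10323912] [[310.4, 239.5], [237.2, 216.0], [227.4, 242.5], [237.7, 255.4]] [[376.7, 153.9], [315.5, 186.8], [388.2, 171.4], [358.9, 148.8]]
```

View pics/c5.png

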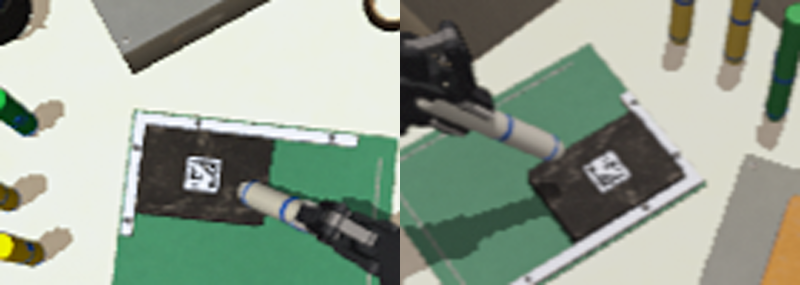

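The top crop shows the reader's axis running through the tag: tag at (297,230), expected (296.5,229.8). The side view agrees, and the drive is still flush at both bars.

```bash
python3 -c "
from h import *
print(sign_off());report()"
```

```text
the job is handed in; nothing more can be done
None
the job is handed in; nothing more can be done
```

I handed the job in, no verdict came back: the drive sits flush against both stops, and the white reader is held still in the gripper, leaning 40° and aimed at the tag from about 65 mm.

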